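Mix a sample tube on the touch mixer

ROBOT

A 6-joint arm with a two-finger parallel gripper is mounted at the origin on the work surface. World frame = base frame: x ahead of the robot, y to its left, z up, the work surface at z = 0. Lengths are in mm, angles in rad, forces in N, time in s.
With the tool pointing down it reaches from about 300 to 875 mm from the base axis. Payload 6.4 kg.
Tool frame: the origin (TCP) lies at the very end of the fingers, on their centre line; the grasp point (between the pads) lies 19 mm behind it; z points along the fingers, y is the line along which they close (so a half turn about z gives the same grasp; the last joint's range is limited). The gripper opens to 85 mm and grips with 20 to 120 N. Pads are 22 mm wide; open, the fingers measure 114 mm over their backs; the gripper's body (76 mm by 85 mm) begins 54 mm behind the grasp point. The pads swing forward as they close: fully open they stand 13 mm farther back than shut.
Start: joints at [-1.504, 0.181, 1.607, -0, 1.354, -0.206], TCP at [154.937, -553.747, 231.288] pointing down, gripper open.
Joint ranges: [-2.99, 2.99], [-0.89, 2.07], [0.3, 2.58], [-1.14, 4.28], [0, 2.63], [-3.12, 3.12]. Speed limits (rad/s): [2.57, 2.57, 3.01, 3.14, 3.14, 3.14].

INTERFACE

Orientations are given as a unit quaternion [x, y, z, w].
In Python, from rig import manip gives the robot as it stands.
- The arm moves only by the tool drive_tool, never from a script. Its argument "series" is a list that holds one entry, the list of rows, each a list of 7 numbers: the shift along the tool's x, y, z in cm, then the turn, a rotation vector about the tool's x, y, z in degrees, then the finger opening in cm, from 0 to 8.54. A call has 1 to 5 rows; each row shifts and turns the commanded pose from where the row before left it, along the tool's axes as they then stand; what a row does not reach is not made up. A row lasts 1/10 s, in which the tool goes at most 50 mm and 8.59 degrees, less where a joint would pass 70% of its speed; a pose out of reach is approached as far as the arm can. A call with a gripper value outside its range is refused whole. The fingers move at their own pace and stop on an object; "grip_force" is the grip in N (left out, the last holds). Time passes only in rows, so rows that do not move let the fingers close. It gives the time, the measured TCP pose, the force, the opening and the grip force at its end, in the units of the state.
- manip.read_state(): the state, without advancing time (a new reading comes with each control period).
- manip.grab_frame(name): name is "scene" or "top" or "wrist"; returns (picture, depth): 384x512x3 uint8, red, green, blue; 384x512 float32, mm along the optical axis (not along the pixel's ray), 0 where there is no reading.
- manip.camera_params(name): a dict with "camera_matrix" (3x3 intrinsics, pixels), "cam_to_world" (4x4, takes a point from camera to world coordinates). Camera axes: x right, y up, looking along -z (the intrinsics and any distortion apply to the point x, -y, -z); pixel columns grow to the right and rows downward; lengths in mm; the calibration is good to about 2 mm. A picture is of the moment at which its call begins: read the wrist's pose just before it. camera_params takes no time and is no camera call; for the wrist camera it gives the pose at the moment of the call.
- manip.hand_in(): hands the job in; it is judged then, once.
The state is a dict: "time": time; "joint_positions": joint angles; "qd": joint speeds; "effort": joint torques, N m; "ee_pos": TCP position; "orientation": TCP orientation; "contact_force": force on the tool from outside, world axes, zero at the start; "wrist_torque": the same for the moment, N m; "opening": finger opening in mm; "gripper_force": force on a finger pad.
Only numpy, scipy, OpenCV 4.12 (cv2) and the standard library are available. Lean on these libraries where they do the work, as an engineer would, in place of code of your own. Each camera call takes 0.05 s, during which the arm holds its last target. There are 200 camera calls.

TASK

Take the tall sample tube out of the rack and mix it on the touch mixer: stand it upright in the rubber cup and press straight down with the tube until the cup is about 4 mm down, half of its travel, so that it runs without being jammed on its stop. Keep it pressed like that for at least 3 seconds and finish still holding the tube pressed there; do not let go. Leave the two short tubes, the jar and the marker pen where they are.

Things in the scene. Friction and masses are not known exactly. Their poses are not given: they have to be found in the camera images.
- tall_tube: Tall clear sample tube, blue screw cap, paper label band, loose in one of the rack's places (which varies). 116 mm tall, 55 g; body 27 mm in diameter, lowest 15 mm a cone to a flat tip 8 mm across; cap = top 14 mm, 34 mm in diameter. Origin: centre of the tip (underside), z up along the tube. In the rack the tip is 6 mm above the table, the tube's top 60 mm above the rack's top.
- rack: Light grey plastic tube rack fixed to the bench, 212 mm long (x), 60 mm wide (y), 62 mm tall. One row of four 30.5 mm holes at x = -72, -24, 24, 72 mm, y = 0, through two thin plates (upper one 57 to 62 mm high); tubes stand on its floor, 6 mm above the table. Origin: centre of the underside. Above 62 mm nothing stands beside a tube along the rack's y, so close the fingers along y.
- mixer: Touch-operated laboratory mixer fixed to the bench: squat white housing, 115 mm (x) by 105 mm (y), 48 mm tall, with a round grey turret up to 60 mm, small knob and lamp on its front (-x), and a black rubber cup on top. Origin: centre of the underside, z up. The cup's axis is the mixer's z axis.
- cup_seat (a point): Centre of the inner floor of the mixer's rubber cup, where the tube's tip stands; 78 mm above the table when the cup is up, goes down with it. Cup open upward, 14 mm deep, inner diameter 32 mm at the rim (92 mm above the table), outer 40 mm. The cup only moves down and up; it does not shake.
- cup (a joint): How far the rubber cup is pressed down, m: 0 = up (at rest), 0.008 = on its stop. It springs back when let go. Force needed: about 2 N to start, about 1.5 N more for each mm, so about 8 N at 4 mm and 14 N at the stop.
- short_tube_1: Short sample tube, 88 mm tall, otherwise like the tall one (27 mm body, 34 mm cap), standing loose in another place of the rack, 48 mm or more from the tall one. Origin: centre of the tip. Leave alone.
- short_tube_2: The other short sample tube, the same. Leave alone.
- jar: Small glass jar with a lid, 48 mm in diameter, 55 mm tall, standing on the bench. Origin: centre of the underside. Leave alone.
- marker: Marker pen, 130 mm long and 16 mm thick, lying on the bench along its x axis. Origin: underside, mid-length. Leave alone.
Not all that is in view belongs to the job. Of the things that look like the mixer, the smallest one is meant.

How it is judged (in metres and radians):
On the way, in this order (a step that is already met when the one before it is completed fails the run):
1. the tall tube is lifted out of the rack in the fingers (z of tall_tube in the frame of rack above 0.07 m and contact force between the fingers and tall_tube above 3 N), for 0.1 s.
2. the tall tube, upright in the fingers, presses the mixer's cup 2.5 to 6 mm down for 3 s on end (value of joint cup between 0.0025 and 0.006 m and contact force between tall_tube and mixer above 3 N and contact force between the fingers and tall_tube above 3 N and contact force between each of the arm, the fingers and mixer below 0.5 N and horizontal distance between tall_tube and cup_seat below 0.009 m and angle between tall_tube's own z axis and vertical below 0.2 rad), for 3 s.
At the end, for the whole second after the job is handed in: The tall tube, held in the fingers and upright within 0.2 rad, stands within 9 mm of the cup's axis and keeps the cup pressed 2.5 to 6 mm down at rest with over 3 N; the robot itself does not touch the mixer; short tubes, jar and marker within 20 mm of their starts (all of step 2 and velocity of joint cup between -0.01 and 0.01 m/s and distance of each of short_tube_1, short_tube_2, jar, marker from where it was at the start of the episode below 0.02 m); the arm keeps its last pose, push and grip.
It fails at once if a short tube, the jar or the marker is moved by more than 20 mm (distance of any of short_tube_1, short_tube_2, jar, marker from where it was at the start of the episode above 0.02 m).
It also fails if it takes over 48 s, if anything falls off the work surface, if the arm or the gripper's body presses on something with over 40 N, if the wrist force passes 120 N, or if a joint passes its speed limit or range.

## Working session

There is one attempt and no reset: what is moved stays moved. The work goes in short steps, Python scripts to look and compute and a tool call to move; the robot and the scene stay as the last step left them, time stands still between calls to the robot, and variables do not carry over. Pictures are saved under pics/ and viewed, at most 10 in all, crops included, and the job is handed in when it is done.

Besides the shell and the picture viewer there is one more tool, called after "Request:" as a command line: name --argument value ..., lists and objects as JSON in quotes. drive_tool: Moves the arm, as the interface text tells. Its arguments: {"type":"object","properties":{"series":{"type":"array"},"grip_force":{"type":"number"}},"required":["series"]}

```bash
mkdir -p pics
cat > h.py <<'E'
import numpy as np, cv2, pickle
from rig import manip
def grab(n,tag):
    p=manip.camera_params(n); im,d=manip.grab_frame(n)
    cv2.imwrite(f'pics/{tag}.png',im[:,:,::-1]); pickle.dump((p,im,d),open(f'{tag}.pkl','wb'))
def load(tag): return pickle.load(open(f'{tag}.pkl','rb'))
def world(tag):
    p,im,d=load(tag); K=np.array(p['camera_matrix']);T=np.array(p['cam_to_world'])
    v,u=np.mgrid[:d.shape[0],:d.shape[1]]
    P=np.stack([(u-K[0,2])/K[0,0]*d,-(v-K[1,2])/K[1,1]*d,-d],-1)
    W=P@T[:3,:3].T+T[:3,3]; W[d==0]=np.nan
    return W
E
python3 - <<'E'
from h import *
grab('top','top0'); grab('scene','scene0')
for t in('top','scene'): print(manip.camera_params(t))
a=cv2.imread('pics/top0.png');cv2.imwrite('pics/top0b.png',cv2.resize(a,(800,600)))
print(manip.read_state())
E
```

```text
{'camera_matrix': array([[372.61421907,   0.        , 252.65697094],
       [  0.        , 372.61421907, 189.57491006],
       [  0.        ,   0.        ,   1.        ]]), 'cam_to_world': array([[-8.41859156e-03,  9.89349709e-01, -1.45314422e-01,
         3.74733725e+02],
       [-9.99922414e-01, -6.99463390e-03,  1.03073004e-02,
        -1.32135388e+01],
       [ 9.18110346e-03,  1.45389920e-01,  9.89331834e-01,
         7.93612699e+02],
       [ 0.00000000e+00,  0.00000000e+00,  0.00000000e+00,
         1.00000000e+00]])}
{'camera_matrix': array([[393.09689492,   0.        , 253.41429489],
       [  0.        , 393.09689492, 195.48257073],
       [  0.        ,   0.        ,   1.        ]]), 'cam_to_world': array([[-8.26055250e-01, -4.44109960e-01,  3.46985688e-01,
         7.61760150e+02],
       [ 5.63540612e-01, -6.42798348e-01,  5.18875961e-01,
         3.96542657e+02],
       [-7.39615531e-03,  6.24160739e-01,  7.81260948e-01,
         7.02441020e+02],
       [ 0.00000000e+00,  0.00000000e+00,  0.00000000e+00,
         1.00000000e+00]])}
{'time': 0.1, 'joint_positions': array([-1.50427570e+00,  1.81444331e-01,  1.60793212e+00, -1.09574417e-05,
        1.35379207e+00, -2.06298500e-01]), 'qd': array([-0.00067085, -0.00205348, -0.00290402, -0.00068278, -0.00096182,
       -0.00055289]), 'effort': array([ 1.10280012e-03, -4.45877087e+01, -3.52235520e+01, -2.57037691e-04,
        4.15187053e-03,  2.07391463e-05]), 'ee_pos': array([ 154.91228745, -553.21509765,  230.47519429]), 'orientation': array([ 9.90710164e-01,  1.35988048e-01,  4.96868206e-05, -7.86384144e-04]), 'contact_force': array([-0.54859179, -0.3628875 ,  0.84522798]), 'wrist_torque': array([-0.04784332,  0.01189737, -0.03626426]), 'gripper_force': 0.0, 'opening': 85.57488184195044}
```

View pics/top0b.png

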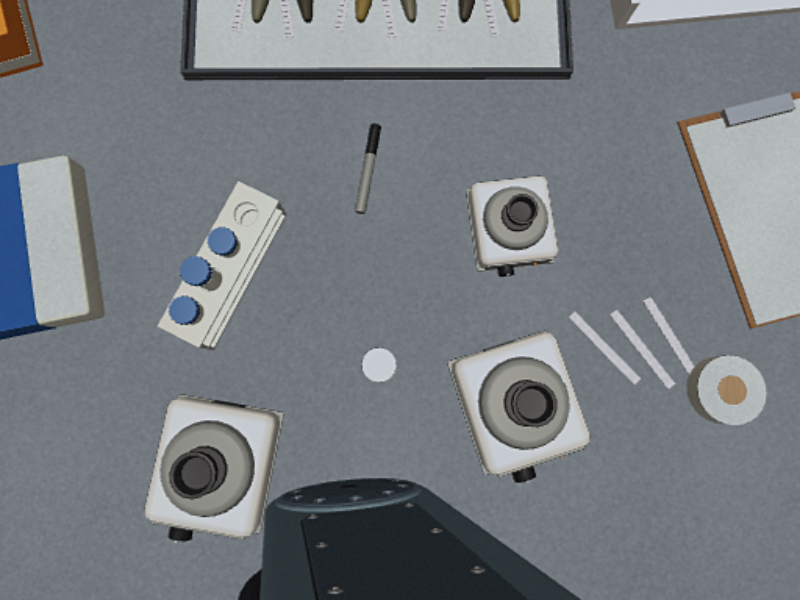

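View pics/scene0.png

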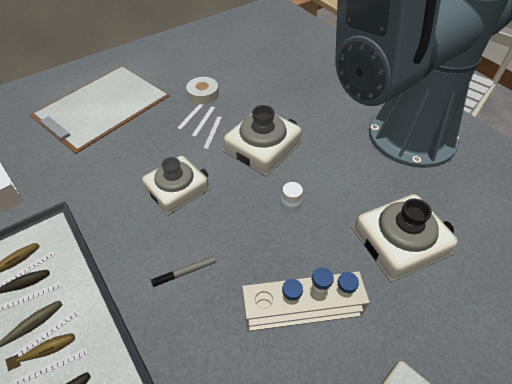

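The top picture (800x600) shows the rack with caps at (222,241), (197,271) and (185,310). The middle one is the tall tube: it stands highest in the scene view at (322,278). There are three mixer-like things, at (513,218), (520,403) and (200,467). The one at (513,218) looks smallest, so I'll check sizes with depth.

Run:
```python
from h import *
p,im,d=load('top0');W=world('top0');s=512/800
def med(u,v,r=2):
    u=int(u*s);v=int(v*s);return np.nanmedian(W[v-r:v+r+1,u-r:u+r+1].reshape(-1,3),0).round(1)
for n,u,v in[('cap1',222,241),('cap2',197,271),('cap3',185,310),('m1cup',521,210),('m2cup',533,404),('m3cup',195,472),('jar',379,365),('table',320,450)]:print(n,med(u,v))
print('pen',med(368,170,0))
# caps by z-slab & blue
b=(im[...,2]>im[...,0]+40)
def blob(mask,u,v,R):
    m=np.zeros(mask.shape,bool);u=int(u*s);v=int(v*s);m[v-R:v+R,u-R:u+R]=mask[v-R:v+R,u-R:u+R];P=W[m]
    h=P[:,:2]; c,wh,a=cv2.minAreaRect(h.astype(np.float32)); return len(P),np.round(c,1),np.round(wh,1),round(a,1),np.nanmedian(P,0).round(1),np.nanmean(P,0).round(1)
z=W[...,2]
for u,v,zz in[(222,241,94),(197,271,122),(185,310,94)]:print('cap',blob(b&(abs(z-zz)<6),u,v,14))
print('rim z>86:')
for u,v,R,k in[(513,222,40,1),(520,403,55,1),(210,467,50,1)]:
    m=z>10; print('all',blob(m&(z<140),u,v,R)); 
    zz=z[int(v*s)-20:int(v*s)+20,int(u*s)-20:int(u*s)+20]; print('max',np.nanpercentile(zz,98))
print('rack',blob((abs(z-62)<6)&(im.min(-1)>150),222,264,60))
print('m1 housing', blob((abs(z-48)<4),513,222,40))
print('m1 rim', blob((z>84)&(z<100),513,215,30), 'turret',blob((abs(z-60)<4),513,220,30))
c=cv2.imread('pics/top0.png')
cv2.imwrite('pics/c1.png',np.hstack([cv2.resize(c[100:180,285:375],(400,356),interpolation=2),cv2.resize(c[110:230,95:190],(282,356),interpolation=2)]))
```

```text
cap1 [548.  190.9  94.2]
cap2 [505.2 210.8 122.2]
cap3 [463.2 233.3  94.4]
m1cup [ 590.5 -181.4   77.9]
m2cup [ 348.6 -180.8  102.7]
m3cup [274.6 211.4 102.4]
jar [397.    0.8  54.6]
table [2.861e+02 8.090e+01 2.000e-01]
pen [669.1  15.7  15.4]
cap (236, array([549.2, 193.1]), array([32.9, 32. ]), 29.5, array([548.5, 192.7,  94.1]), array([548.8, 192.5,  94.2]))
cap (269, array([506.6, 214.8]), array([33.2, 32.1]), 47.7, array([505.8, 214.8, 122.2]), array([506.3, 214.4, 122.1]))
cap (250, array([463.8, 235.4]), array([31.8, 32.4]), 63.7, array([463.2, 235.6,  94.4]), array([463.3, 235.6,  94.3]))
rim z>86:
all (2959, array([ 581.1, -180.5]), array([130.1, 106.7]), 6.8, array([ 576.4, -171.8,   49. ]), array([ 578.8, -174.1,   52.6]))
max 92.3332316402699
all (5785, array([ 340.4, -180.3]), array([171.7, 139.7]), 17.2, array([ 346.2, -169.8,   64.2]), array([ 345.8, -171. ,   70.4]))
max 121.2401810775661
all (6337, array([265.7, 209.1]), array([138.9, 172.1]), 79.9, array([276.4, 196.8,  64.3]), array([275. , 199.3,  70.1]))
max 121.46009510633328
rack (1940, array([528.4, 204.5]), array([ 61.3, 212.2]), 63.3, array([531.1, 197.3,  62.3]), array([529. , 199.4,  62.3]))
m1 housing (1128, array([ 587.5, -179.8]), array([110.9, 100.7]), 6.7, array([ 571.9, -174. ,   47.4]), array([ 583.6, -177.8,   47.4]))
m1 rim (165, array([ 588. , -179.9]), array([38.1, 38.2]), 6.4, array([ 589.6, -181.6,   91.2]), array([ 588.8, -180.5,   90.5])) turret (845, array([ 587.9, -179.5]), array([80.8, 81.2]), 70.4, array([ 578.8, -172.4,   59.6]), array([ 583.5, -176.7,   59.7]))
```

View pics/c1.png

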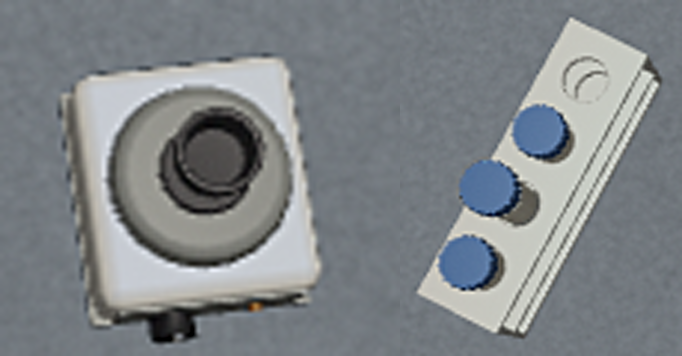

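The enlarged crop confirms it. The mixer at (513,218) has its rim at 92 mm and its cup floor at 78 mm; the other two have rims at 121 mm and larger housings, so this is the one meant. The tall tube is cap 2, with its top at 122 mm, at (506.6, 214.6), and the rack axis runs at about -26.6°. Next I plan the transfer.

```bash
cat >> h.py <<'E'
from scipy.spatial.transform import Rotation as Ro
def plan(p0,yaw0,p1,yaw1,n):
    "tool-down; yaw = angle of tool x in world, deg. rows in cm/deg, tool axes; simulates the rounding"
    p=np.array(p0,float);yaw=yaw0;p1=np.array(p1,float);out=[]
    for i in range(n):
        k=n-i;d=(p1-p)/k;t=np.radians(yaw);ex=np.array([np.cos(t),np.sin(t),0]);ey=np.array([np.sin(t),-np.cos(t),0])
        r=np.round([d@ex/10,d@ey/10,-d[2]/10],2);dt=np.round(-(yaw1-yaw)/k,1)
        out.append([*r.tolist(),0,0,float(dt)]);p=p+10*(r[0]*ex+r[1]*ey+r[2]*np.array([0,0,-1]));yaw-=dt
    for i in range(0,n,5):print([[*map(lambda v:round(v,2),o)] for o in out[i:i+5]])
    print('end',p.round(1),yaw)
def now():
    s=manip.read_state();R=Ro.from_quat(s['orientation']).as_matrix()
    print(round(s['time'],2),s['ee_pos'].round(1),'yaw',np.degrees(np.arctan2(R[1,0],R[0,0])).round(2),'tilt',np.degrees(np.arccos(-R[2,2])).round(2),'F',s['contact_force'].round(1),'open',round(s['opening'],1),'g',round(s['gripper_force'],1),'q6',s['joint_positions'].round(2))
E
python3 -c "
from h import *
plan([154.9,-553.7,231.3],15.6,[506.6,214.6,210],153.4,18)"
```

```text
[[3.03, -3.59, 0.12, 0, 0, -7.7], [3.48, -3.15, 0.12, 0, 0, -7.7], [3.87, -2.65, 0.12, 0, 0, -7.6], [4.19, -2.12, 0.12, 0, 0, -7.7], [4.44, -1.54, 0.12, 0, 0, -7.6]]
[[4.6, -0.94, 0.12, 0, 0, -7.7], [4.68, -0.31, 0.12, 0, 0, -7.6], [4.68, 0.31, 0.12, 0, 0, -7.7], [4.6, 0.94, 0.12, 0, 0, -7.6], [4.44, 1.54, 0.12, 0, 0, -7.7]]
[[4.19, 2.12, 0.12, 0, 0, -7.6], [3.87, 2.65, 0.12, 0, 0, -7.7], [3.48, 3.15, 0.12, 0, 0, -7.7], [3.03, 3.58, 0.11, 0, 0, -7.6], [2.53, 3.96, 0.12, 0, 0, -7.7]]
[[1.98, 4.26, 0.11, 0, 0, -7.6], [1.39, 4.48, 0.12, 0, 0, -7.7], [0.79, 4.63, 0.11, 0, 0, -7.6]]
end [506.6 214.7 210. ] 153.39999999999998
```

Request:
drive_tool --series '[[[3.0,-3.6,0.1,0,0,-7.7,8.5],[3.5,-3.15,0.1,0,0,-7.7,8.5],[3.9,-2.65,0.1,0,0,-7.6,8.5],[4.2,-2.1,0.1,0,0,-7.7,8.5],[4.4,-1.5,0.1,0,0,-7.6,8.5]]]'

```text
time: 0.6
ee_pos: [253.1, -338.6, 225.8]
orientation: [0.89, 0.456, 0.0, -0.0]
contact_force: [0.7, -0.5, 0.3]
opening: 84.8
gripper_force: 0.0
```

Request:
drive_tool --series '[[[4.6,-0.9,0.1,0,0,-7.7,8.5],[4.7,-0.3,0.1,0,0,-7.6,8.5],[4.7,0.3,0.1,0,0,-7.7,8.5],[4.6,0.9,0.1,0,0,-7.6,8.5],[4.4,1.5,0.1,0,0,-7.7,8.5]]]'

```text
time: 1.1
ee_pos: [350.3, -125.4, 221.3]
orientation: [0.691, 0.722, 0.0, 0.0]
contact_force: [1.4, -0.1, 0.3]
opening: 85.2
gripper_force: 0.0
```

Request:
drive_tool --series '[[[4.2,2.1,0.1,0,0,-7.6,8.5],[3.9,2.65,0.1,0,0,-7.7,8.5],[3.5,3.15,0.1,0,0,-7.7,8.5],[3.0,3.6,0.1,0,0,-7.6,8.5],[2.5,4.0,0.1,0,0,-7.7,8.5]]]'

```text
time: 1.6
ee_pos: [448.4, 88.6, 216.1]
orientation: [0.416, 0.909, -0.0, 0.0]
contact_force: [0.8, -1.2, 0.3]
opening: 84.8
gripper_force: 0.0
```

Request:
drive_tool --series '[[[2.0,4.3,0.1,0,0,-7.6,8.5],[1.4,4.5,0.1,0,0,-7.7,8.5],[0.8,4.6,0.1,0,0,-7.6,8.5],[0,0,0,0,0,0,8.5],[0,0,0,0,0,0,8.5]]]'

```text
time: 2.1
ee_pos: [506.1, 215.8, 212.2]
orientation: [0.229, 0.973, -0.001, -0.001]
contact_force: [-0.8, 0.1, -0.5]
opening: 85.0
gripper_force: 0.0
```

Run:
```python
from h import *
now(); grab('wrist','w1'); now()
W=world('w1');p,im,d=load('w1')
b=(im[...,2].astype(int)>im[...,0]+40)&(abs(W[...,2]-122)<5)
P=W[b];print(b.sum(),np.argwhere(b).mean(0),cv2.minAreaRect(P[:,:2].astype(np.float32)),P.mean(0))
```

```text
2.1 [506.1 215.8 212.2] yaw 153.51 tilt 0.13 F [-0.8  0.1 -0.5] open 85.0 g 0.0 q6 [ 0.19  0.15  1.69 -0.    1.31 -0.92]
2.15 [506.  214.9 212.5] yaw 153.42 tilt 0.11 F [ 0.1 -0.4 -0. ] open 84.8 g 0.0 q6 [ 0.19  0.14  1.69 -0.    1.31 -0.92]
1610 [192.82173913 243.58074534] ((505.4206848144531, 213.2685546875), (32.569923400878906, 33.18845748901367), 77.05293273925781) [504.97520456 213.3376402  121.47530915]
```

View pics/w1.png

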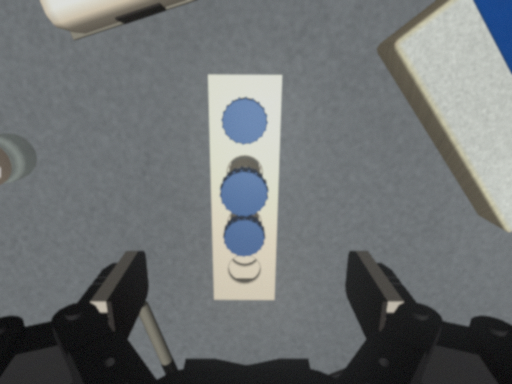

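The wrist view shows the tall cap at (244,193), centred between the fingers, with the empty place at (244,268). The wrist and top measurements agree within about 1.5 mm, so I descend and grasp the body below the cap.

Request:
drive_tool --series '[[[0,-0.1,4.0,0,0,0,8.5],[0,0,4.0,0,0,0,8.5],[0,0,3.0,0,0,0,8.5],[0,0,2.4,0,0,0,8.5],[0,0,1.0,0,0,0,8.5]]]'

```text
time: 2.65
ee_pos: [504.3, 212.3, 67.1]
orientation: [0.231, 0.973, -0.001, -0.002]
contact_force: [-0.6, 0.6, 0.1]
opening: 84.8
gripper_force: 0.0
```

Request:
drive_tool --series '[[[0,0,0,0,0,0,4],[0,0,0,0,0,0,2],[0,0,0,0,0,0,1],[0,0,0,0,0,0,1],[0,0,0,0,0,0,1]]]' --grip_force 50

```text
time: 3.15
ee_pos: [506.9, 214.3, 70.3]
orientation: [0.23, 0.973, 0.0, 0.001]
contact_force: [0.3, 0.4, 3.9]
opening: 28.4
gripper_force: 61.7
```

Request:
drive_tool --series '[[[0,0,0,0,0,0,1],[0,0,0,0,0,0,1],[0,0,0,0,0,0,1],[0,0,0,0,0,0,1],[0,0,0,0,0,0,1]]]'

```text
time: 3.65
ee_pos: [507.1, 214.4, 70.3]
orientation: [0.23, 0.973, 0.0, 0.001]
contact_force: [-0.7, 0.1, 5.9]
opening: 28.0
gripper_force: 61.7
```

Run:
```python
from h import *
now(); grab('scene','s2'); 
c=cv2.imread('pics/s2.png');cv2.imwrite('pics/s2c.png',cv2.resize(c[180:360,220:460],(720,540),interpolation=2))
```

```text
3.65 [507.1 214.4  70.3] yaw 153.44 tilt 0.11 F [-0.7  0.1  5.9] open 28.0 g 61.7 q6 [ 0.18  0.33  1.79 -0.    1.03 -0.92]
```

View pics/s2c.png

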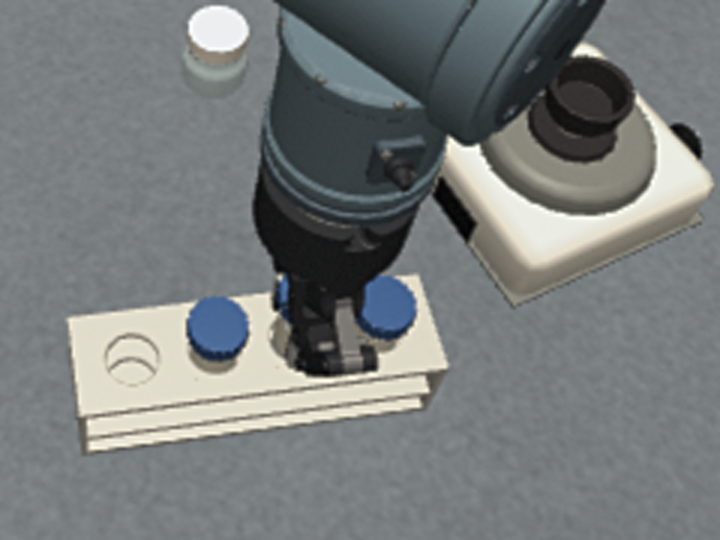

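Opening is 28 mm, so the fingers are on the 27 mm body; the crop shows them at (320,340) around the tall tube, clear of both neighbours. Now I lift it.

Request:
drive_tool --series '[[[0,0,-1.0,0,0,0,1],[0,0,-2.0,0,0,0,1],[0,0,-3.0,0,0,0,1],[0,0,-3.0,0,0,0,1],[0,0,-3.0,0,0,0,1]]]'

```text
time: 4.2
ee_pos: [505.6, 214.1, 190.5]
orientation: [0.23, 0.973, -0.0, -0.0]
contact_force: [0.7, 0.6, -0.6]
opening: 28.0
gripper_force: 62.1
```

Request:
drive_tool --series '[[[0,0,-1.5,0,0,0,1],[0,0,-0.5,0,0,0,1],[0,0,0,0,0,0,1],[0,0,0,0,0,0,1],[0,0,0,0,0,0,1]]]'

```text
time: 4.7
ee_pos: [505.3, 213.9, 207.5]
orientation: [0.23, 0.973, -0.001, -0.001]
contact_force: [0.4, 0.1, 0.1]
opening: 28.5
gripper_force: 62.2
```

Run:
```python
from h import *
now(); grab('wrist','w3'); grab('scene','s3')
s=manip.read_state()
plan([507,214.3,s['ee_pos'][2]],153.4,[588,-179.8,s['ee_pos'][2]],153.4,10)
a=cv2.imread('pics/w3.png');c=cv2.imread('pics/s3.png')[150:330,200:440]
cv2.imwrite('pics/m3.png',np.hstack([cv2.resize(a,(400,300)),cv2.resize(c,(400,300),interpolation=2)]))
```

```text
4.7 [505.3 213.9 207.5] yaw 153.43 tilt 0.18 F [0.4 0.1 0.1] open 28.5 g 62.2 q6 [ 0.18  0.15  1.7   0.    1.3  -0.92]
[[-2.49, -3.16, -0.0, 0, 0, -0.0], [-2.49, -3.16, -0.0, 0, 0, -0.0], [-2.49, -3.16, -0.0, 0, 0, -0.0], [-2.49, -3.16, -0.0, 0, 0, -0.0], [-2.49, -3.16, -0.0, 0, 0, -0.0]]
[[-2.49, -3.16, -0.0, 0, 0, -0.0], [-2.49, -3.16, -0.0, 0, 0, -0.0], [-2.49, -3.16, -0.0, 0, 0, -0.0], [-2.48, -3.17, -0.0, 0, 0, -0.0], [-2.49, -3.16, -0.0, 0, 0, -0.0]]
end [ 588.  -179.8  208. ] 153.4
```

View pics/m3.png

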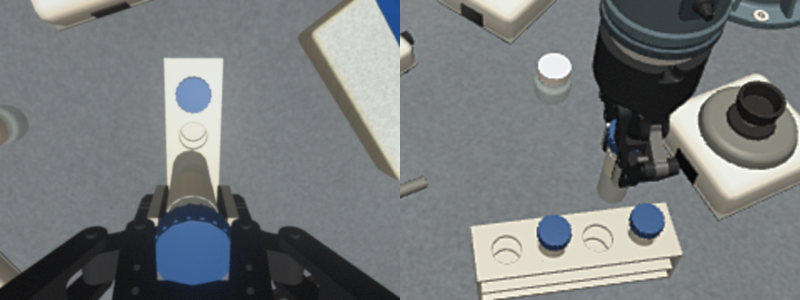

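The tube is out in the fingers (cap at (195,250) in the left half), and the short tubes still stand in the rack. I transfer it above the mixer.

Request:
drive_tool --series '[[[-2.5,-3.2,0,0,0,0,1],[-2.5,-3.2,0,0,0,0,1],[-2.5,-3.2,0,0,0,0,1],[-2.5,-3.2,0,0,0,0,1],[-2.5,-3.2,0,0,0,0,1]]]'

```text
time: 5.3
ee_pos: [546.3, 13.6, 208.7]
orientation: [0.23, 0.973, 0.0, -0.0]
contact_force: [0.4, 0.7, -0.1]
opening: 27.6
gripper_force: 62.2
```

Request:
drive_tool --series '[[[-2.5,-3.2,0,0,0,0,1],[-2.5,-3.2,0,0,0,0,1],[-2.5,-3.2,0,0,0,0,1],[-2.5,-3.0,0,0,0,0,1],[-2.3,-3.0,0,0,0,0,1]]]'

```text
time: 5.8
ee_pos: [586.7, -181.1, 208.5]
orientation: [0.23, 0.973, 0.0, -0.0]
contact_force: [0.2, 0.9, -0.2]
opening: 27.9
gripper_force: 62.2
```

Request:
drive_tool --series '[[[0,0,0,0,0,0,1],[0,0,0,0,0,0,1],[0,0,0,0,0,0,1]]]'

```text
time: 6.1
ee_pos: [586.3, -178.4, 208.6]
orientation: [0.23, 0.973, 0.0, -0.001]
contact_force: [-0.6, 0.3, -0.7]
opening: 28.2
gripper_force: 62.5
```

Run:
```python
from h import *
now(); grab('wrist','w4'); grab('scene','s4'); grab('top','t4'); now()
a=cv2.imread('pics/w4.png')[100:384,100:400];c=cv2.imread('pics/s4.png')[60:240,100:290]
cv2.imwrite('pics/m4.png',np.hstack([cv2.resize(a,(400,379)),cv2.resize(c,(400,379),interpolation=2)]))
for t in('w4','s4'):
    W=world(t);p,im,d=load(t);i=im.astype(int)
    z=W[...,2]; near=np.hypot(W[...,0]-588,W[...,1]+180)<40
    b=near&(i[...,2]>i[...,0]+40)&(z>170)
    if b.sum():print(t,'cap',b.sum(),W[b].mean(0).round(1),W[b].min(0).round(1),W[b].max(0).round(1))
    r=near&(z>84)&(z<98);P=W[r]
    print(t,'rim',r.sum(),P.min(0).round(1),P.max(0).round(1))
```

```text
6.1 [ 586.3 -178.4  208.6] yaw 153.46 tilt 0.09 F [-0.6  0.3 -0.7] open 28.2 g 62.5 q6 [-0.49  0.28  1.53  0.    1.33 -1.6 ]
6.25 [ 586.7 -178.1  209.3] yaw 153.53 tilt 0.02 F [-0.3  0.  -0.8] open 27.9 g 62.5 q6 [-0.49  0.28  1.53  0.    1.33 -1.6 ]
w4 cap 6979 [ 583.  -177.2  259.9] [ 565.5 -194.5  253.3] [ 602.1 -160.7  283.4]
w4 rim 611 [ 567.3 -201.5   84.1] [ 604.1 -162.9   93.4]
s4 cap 19 [ 575.  -166.7  262.3] [ 568.8 -177.   259.7] [ 580.9 -151.8  276.4]
s4 rim 160 [ 568.5 -201.    84. ] [ 606.3 -161.2   94.6]
```

View pics/m4.png

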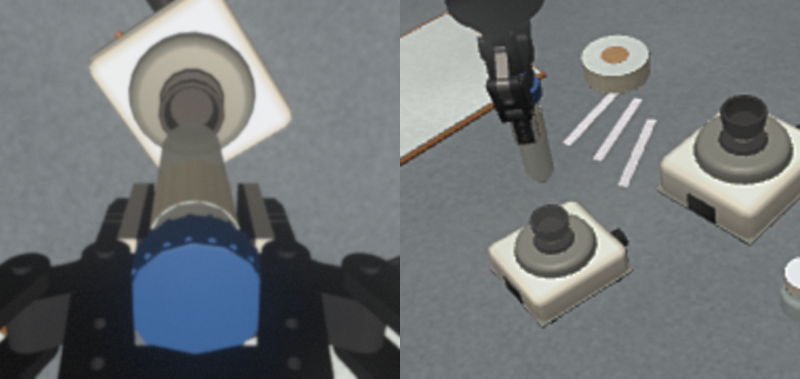

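The tube hangs over the small mixer's cup: tip at (541,180) and cup at (550,222) in the right half. I check the tube's tilt and position with a cylinder fit, and the tip height.

Run:
```python
from h import *
from scipy.optimize import least_squares
Q=[]
for t in('s4','w4','t4'):
    W=world(t);z=W[...,2];n=(np.hypot(W[...,0]-588,W[...,1]+180)<24)
    m=n&(z>158)&(z<185);print(t,m.sum())
    P=W[m]
    lo=W[n&(z>100)&(z<250)]; print('lowest',np.sort(lo[:,2])[:8].round(1) if len(lo) else None)
    if m.sum()>20:
        f=lambda a:np.hypot(P[:,0]-a[0]-a[2]*(P[:,2]-170),P[:,1]-a[1]-a[3]*(P[:,2]-170))-13.5
        r=least_squares(f,[587,-179,0,0],loss='soft_l1');print('axis@170',r.x.round(3),np.abs(r.fun).mean().round(2))
```

```text
s4 129
lowest [148.6 148.8 149.7 152.7 153.3 154.7 155.1 155.6]
axis@170 [ 5.84155e+02 -1.80146e+02 -4.00000e-03  3.40000e-02] 0.54
w4 681
lowest [158.  158.2 158.3 158.3 158.6 158.8 158.9 158.9]
axis@170 [ 5.84666e+02 -1.80017e+02  7.00000e-03  2.30000e-02] 0.18
t4 0
lowest None
```

The tube is upright within about 2° and sits about 2.5 mm off in -x, with the tip at about z 145. I correct that and lower it to just above the cup floor.

Request:
drive_tool --series '[[[-0.25,0.1,1.0,0,0,0,1],[0,0,1.5,0,0,0,1],[0,0,1.5,0,0,0,1],[0,0,1.5,0,0,0,1],[0,0,0.7,0,0,0,1]]]'

```text
time: 6.75
ee_pos: [588.0, -178.9, 144.2]
orientation: [0.23, 0.973, 0.001, -0.002]
contact_force: [0.4, 0.2, -1.1]
opening: 28.2
gripper_force: 62.5
```

Request:
drive_tool --series '[[[0,0,0.1,0,0,0,1],[0,0,0,0,0,0,1],[0,0,0,0,0,0,1],[0,0,0,0,0,0,1],[0,0,0,0,0,0,1]]]'

```text
time: 7.25
ee_pos: [589.8, -179.8, 147.0]
orientation: [0.23, 0.973, -0.0, 0.001]
contact_force: [1.0, -0.0, -0.9]
opening: 28.1
gripper_force: 62.5
```

Request:
drive_tool --series '[[[0,0,0.1,0,0,0,1],[0,0,0.1,0,0,0,1],[0,0,0,0,0,0,1],[0,0,0,0,0,0,1],[0,0,0,0,0,0,1]]]'

```text
time: 7.75
ee_pos: [589.4, -179.7, 144.3]
orientation: [0.23, 0.973, -0.0, -0.0]
contact_force: [0.4, -0.4, -1.3]
opening: 28.3
gripper_force: 62.5
```

Request:
drive_tool --series '[[[0,0,0.1,0,0,0,1],[0,0,0.1,0,0,0,1],[0,0,0.1,0,0,0,1],[0,0,0,0,0,0,1],[0,0,0,0,0,0,1]]]'

```text
time: 8.25
ee_pos: [589.6, -179.7, 141.7]
orientation: [0.23, 0.973, -0.0, 0.0]
contact_force: [-0.5, 0.8, 3.6]
opening: 28.1
gripper_force: 62.3
```

Request:
drive_tool --series '[[[0,0,0.1,0,0,0,1],[0,0,0,0,0,0,1],[0,0,0,0,0,0,1],[0,0,0,0,0,0,1],[0,0,0,0,0,0,1]]]'

```text
time: 8.75
ee_pos: [589.6, -179.7, 140.5]
orientation: [0.23, 0.973, -0.0, 0.0]
contact_force: [-0.4, 1.1, 4.8]
opening: 28.3
gripper_force: 62.2
```

Request:
drive_tool --series '[[[0,0,0.1,0,0,0,1],[0,0,0,0,0,0,1],[0,0,0,0,0,0,1],[0,0,0,0,0,0,1],[0,0,0,0,0,0,1]]]'

```text
time: 9.25
ee_pos: [589.6, -179.7, 139.6]
orientation: [0.23, 0.973, -0.0, 0.0]
contact_force: [0.5, -0.6, 5.1]
opening: 28.1
gripper_force: 62.1
```

Request:
drive_tool --series '[[[0,0,0.1,0,0,0,1],[0,0,0.04,0,0,0,1],[0,0,0,0,0,0,1],[0,0,0,0,0,0,1],[0,0,0,0,0,0,1]]]'

```text
time: 9.75
ee_pos: [589.8, -179.8, 138.5]
orientation: [0.23, 0.973, -0.0, 0.001]
contact_force: [0.6, 0.5, 6.6]
opening: 28.1
gripper_force: 62.0
```

Run:
```python
from h import *
from scipy.optimize import least_squares
F=[]
for k in range(6):
    grab('scene','s5' if k else 's5a'); F.append(manip.read_state()['contact_force'][2])
print(np.round(F,1),np.mean(F)); now(); grab('wrist','w5'); grab('top','t5')
for t in('s5','w5'):
    W=world(t);z=W[...,2];n=(np.hypot(W[...,0]-588,W[...,1]+180)<24)
    P=W[n&(z>98)&(z<118)]
    f=lambda a:np.hypot(P[:,0]-a[0]-a[2]*(P[:,2]-110),P[:,1]-a[1]-a[3]*(P[:,2]-110))-13.5
    r=least_squares(f,[587,-179,0,0],loss='soft_l1');print(t,len(P),'axis@110',r.x.round(3))
    q=n&(z>80)&(z<95);h=np.hypot(W[...,0]-588,W[...,1]+180); q&=(h>15)&(h<22); print('rim z',np.nanpercentile(z[q],[50,80,90,95]).round(1) if q.any() else 0)
for t in('s4','w4'):
    W=world(t);z=W[...,2];h=np.hypot(W[...,0]-588,W[...,1]+180);q=(z>80)&(z<95)&(h>15)&(h<22);print(t,'rim before',np.nanpercentile(z[q],[50,80,90,95]).round(1))
a=cv2.imread('pics/w5.png')[100:384,100:400];c=cv2.imread('pics/s5.png')[60:240,100:290]
cv2.imwrite('pics/m5.png',np.hstack([cv2.resize(a,(400,379)),cv2.resize(c,(400,379),interpolation=2)]))
```

```text
[5.9 7.3 7.5 6.8 6.7 5.9] 6.703005366017471
10.05 [ 589.8 -179.9  138.6] yaw 153.43 tilt 0.07 F [0.1 0.1 5.9] open 28.1 g 62.0 q6 [-0.49  0.36  1.58  0.    1.2  -1.6 ]
s5 88 axis@110 [ 5.87193e+02 -1.81408e+02 -9.00000e-03 -1.00000e-03]
rim z [87.7 89.2 89.8 90.2]
w5 573 axis@110 [ 5.88018e+02 -1.81146e+02  1.00000e-02  1.80000e-02]
rim z [87.4 88.1 88.4 88.7]
s4 rim before [89.2 92.3 93.1 93.6]
w4 rim before [91.1 91.8 92.1 92.4]
```

View pics/m5.png

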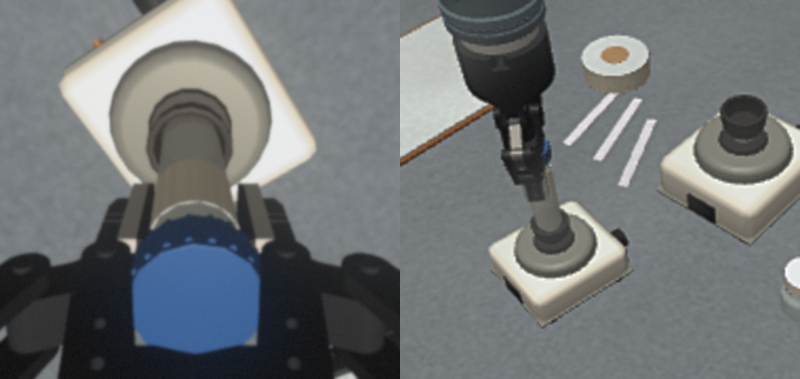

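The tube stands upright in the small cup and the rim has dropped about 3.6 mm. Force of about 7.4 N after correcting for the sensor offset agrees with that. I hold it for more than 3 s.

Request:
drive_tool --series '[[[0,0,0.02,0,0,0,1],[0,0,0,0,0,0,1],[0,0,0,0,0,0,1],[0,0,0,0,0,0,1],[0,0,0,0,0,0,1]]]'

```text
time: 10.65
ee_pos: [589.9, -179.9, 138.4]
orientation: [0.23, 0.973, -0.0, 0.001]
contact_force: [-0.5, -0.6, 7.0]
opening: 28.7
gripper_force: 62.0
```

Request:
drive_tool --series '[[[0,0,0,0,0,0,1],[0,0,0,0,0,0,1],[0,0,0,0,0,0,1],[0,0,0,0,0,0,1],[0,0,0,0,0,0,1]]]'

```text
time: 11.15
ee_pos: [589.8, -179.8, 138.4]
orientation: [0.23, 0.973, -0.0, 0.001]
contact_force: [-0.7, 0.6, 7.7]
opening: 27.8
gripper_force: 62.0
```

Request:
drive_tool --series '[[[0,0,0,0,0,0,1],[0,0,0,0,0,0,1],[0,0,0,0,0,0,1],[0,0,0,0,0,0,1],[0,0,0,0,0,0,1]]]'

```text
time: 11.65
ee_pos: [589.8, -179.8, 138.4]
orientation: [0.23, 0.973, -0.0, 0.001]
contact_force: [-0.2, 0.1, 7.0]
opening: 28.2
gripper_force: 62.0
```

Request:
drive_tool --series '[[[0,0,0,0,0,0,1],[0,0,0,0,0,0,1],[0,0,0,0,0,0,1],[0,0,0,0,0,0,1],[0,0,0,0,0,0,1]]]'

```text
time: 12.15
ee_pos: [589.9, -179.9, 138.4]
orientation: [0.23, 0.973, -0.0, 0.001]
contact_force: [0.5, 0.3, 7.2]
opening: 28.1
gripper_force: 62.0
```

Request:
drive_tool --series '[[[0,0,0,0,0,0,1],[0,0,0,0,0,0,1],[0,0,0,0,0,0,1],[0,0,0,0,0,0,1],[0,0,0,0,0,0,1]]]'

```text
time: 12.65
ee_pos: [589.8, -179.9, 138.4]
orientation: [0.23, 0.973, -0.0, 0.001]
contact_force: [-0.3, 0.1, 6.9]
opening: 28.2
gripper_force: 62.0
```

Request:
drive_tool --series '[[[0,0,0,0,0,0,1],[0,0,0,0,0,0,1],[0,0,0,0,0,0,1],[0,0,0,0,0,0,1],[0,0,0,0,0,0,1]]]'

```text
time: 13.15
ee_pos: [589.8, -179.9, 138.4]
orientation: [0.23, 0.973, -0.0, 0.001]
contact_force: [-1.1, 0.0, 6.4]
opening: 28.2
gripper_force: 62.0
```

Request:
drive_tool --series '[[[0,0,0,0,0,0,1],[0,0,0,0,0,0,1],[0,0,0,0,0,0,1],[0,0,0,0,0,0,1],[0,0,0,0,0,0,1]]]'

```text
time: 13.65
ee_pos: [589.9, -179.8, 138.4]
orientation: [0.23, 0.973, -0.0, 0.001]
contact_force: [-0.7, -0.1, 7.2]
opening: 28.5
gripper_force: 62.0
```

Request:
drive_tool --series '[[[0,0,0,0,0,0,1],[0,0,0,0,0,0,1],[0,0,0,0,0,0,1],[0,0,0,0,0,0,1],[0,0,0,0,0,0,1]]]'

```text
time: 14.15
ee_pos: [589.8, -179.8, 138.4]
orientation: [0.23, 0.973, -0.0, 0.001]
contact_force: [-0.5, -0.0, 6.3]
opening: 27.9
gripper_force: 62.0
```

Run:
```python
from h import *
F=[]
for k in range(4): grab('wrist','w6'); F.append(manip.read_state()['contact_force'][2])
W=world('w6');z=W[...,2];h=np.hypot(W[...,0]-588,W[...,1]+180);q=(z>80)&(z<95)&(h>15)&(h<22)
print(np.round(F,1),np.nanpercentile(z[q],[50,80,90,95]).round(1)); now()
```

```text
[7.5 6.6 7.3 7.1] [87.3 87.9 88.3 88.4]
14.35 [ 589.8 -179.9  138.4] yaw 153.43 tilt 0.07 F [-1.1  1.4  7.1] open 28.1 g 62.0 q6 [-0.49  0.36  1.58  0.    1.2  -1.6 ]
```

Force has been steady for about 4 s with the cup roughly 3.8 mm down, so I hand in.

```bash
python3 -c "
from rig import manip
print(manip.hand_in())"
```

```text
the job is handed in; nothing more can be done
None
```

The tall tube stands upright in the small mixer's cup, still gripped and pressed about 3.8 mm down (estimated from the rim height and force) after a steady 4 s hold; handed in at 14.4 s, and no verdict came back.

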